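Release and store a microscope filter slide

TASK

The filter slide is locked in the filter holder by an orange spring button sunk in the slot of the cover. Take the screwdriver from its stand, press the button right down with it and, keeping it down, push the slide towards the open mouth with the screwdriver until the slide sticks out as far as the slot allows, then put the screwdriver back in its stand. Draw the slide out by its end, lay it flat on the bench and let go of it, then take it again by the middle of its long sides and set it flat, glass up, into the recess of the blue tray, leaving the timer, the small dish and the yellow box where they are.

Things in the scene. Friction and masses are not known exactly. Their poses are not given: they have to be found in the camera images.
- filter_holder: Fixed grey holder 120 x 54 x 36 mm (its x, y, z) with a dark steel cover; low feet reach y +-44 mm. Origin: centre of underside, z up. The mouth is the -x end; the slide comes out along -x. Ledges 20 mm above the bench carry the slide; between them runs a groove 26 mm wide, floor 8 mm up. Walls 6 mm, channel 42 mm wide.
- slot_start (a point): Point at cover top (36 mm up) above the button's centre, 30 mm from the holder's origin towards its +x; axes as the holder's. The cover (z 31 to 36 mm) has a slot 13 mm wide from holder x = +38 to -18 mm; the button, in the slide's hole, shows at its +x end.
- release_button (a joint): Travel of the orange spring button (10 x 9 mm, top 27 mm above the bench at rest). 0 = up, slide locked; 0.010 m = down on its stop; slide free from 0.0075. 1 N to start, 3 N at the stop. Fully down, the tool's tip is 3 mm below the slide's underside and may travel on over the groove. The moving slide keeps the button down, then it springs up behind.
- filter_slide: Loose aluminium plate 110 x 40 x 10 mm (x, y, z), about 80 g; round green glass on top, black ribs at its -x end. Origin: centre of underside. Hole 14 x 14 mm through it at x = +35 mm for the button. Starts locked in the holder, 20 mm above the bench, -x end flush with the mouth, axes as the holder's.
- slide_tray: Fixed blue tray 132 x 62 x 22 mm. Origin: centre of underside, x along its length. Recess 118 x 48 mm, floor 6 mm above the bench; the slide goes in either end first. Walls 7 mm thick, 22 mm high, missing over the middle 52 mm of both long sides to leave room for fingers.
- screwdriver: Loose screwdriver 162 mm long, 55 g, standing tip down in its stand. Origin near the handle's front, 9.7 mm off the axis; its x runs along the shaft to the tip. Red hexagonal handle 19.4 mm across flats (facing its z), 22 across corners, even from 26 to 75 mm behind the origin, thinner in front. Shaft 5.6 mm thick, 79 mm long.
- screwdriver_tip (a point): End of the blade (5 mm wide), on the shaft's axis, 81 mm ahead of the screwdriver's origin.
- screwdriver_grip (a point): Point on the axis amid the handle, 126 mm behind the tip (at the start about 139 mm above the bench): the place to grip. Axes as the screwdriver's; grip across its z axis (the flats).
- tool_stand: Fixed stand: grey block 36 x 36 mm, 92 mm high, on a black foot 70 x 70 x 6 mm. Origin: centre of underside. A hole 11 x 11 mm, 86 mm deep, runs down its middle; the handle's front rests on the rim with the tip 13 mm above the bench.
- stand_top (a point): Centre of the hole's mouth, on top of the stand, 92 mm above the bench.
- lab_timer: Bystander: white timer 62 x 66 x 18 mm lying on the bench; leave alone.
- dish_35b: Bystander: small round dish with pink content, 38 mm across, 10 mm high; leave alone.
- blade_box: Bystander: yellow box 45 x 70 x 22 mm; leave alone.
- mouth (a point): Middle of the holder's mouth at ledge height (20 mm above the bench); axes as the holder's. The screwdriver in the slide's hole can push the slide about 41 mm out of here, to the slot's end; that end is then gripped across its 40 mm width. The slide is clear of the mouth after 110 mm of travel.
Not all that is in view belongs to the job. Several things have the shape of the slide_tray; the one meant has the colours described above.

How it is judged:
By the outcome, as a careful person would: the job done as asked, in the order asked, and still so for the second after the job is handed in, with the robot touching nothing.
It also fails if it takes over 61 s, if anything falls off the work surface, if the arm or the gripper's body presses on something with over 40 N, if the wrist force passes 120 N, or if a joint passes its speed limit or range.

ROBOT

A 6-joint arm with a two-finger parallel gripper is mounted at the origin on a cart in front of the work surface, level with it; the furniture and walls round the work are solid. World frame = base frame: x ahead of the robot, y to its left, z up, the work surface at z = 0. Lengths are in m, angles in rad, forces in N, time in s.
With the tool pointing down it reaches from about 0.35 to 0.85 m from the base axis. Payload 8.1 kg.
Tool frame: the origin (TCP) lies on the mounting face of the last link; the fingertips stand 186 mm ahead of it and the grasp point (between the pads) lies 167 mm ahead of it (robot.finger_overhang is the distance from the TCP to the fingertips, in m); z points along the fingers, y is the line along which they close (so a half turn about z gives the same grasp; the last joint's range is limited). The gripper opens to 93 mm and grips with 3 to 60 N. Pads are 15 mm wide; open, the fingers measure 128 mm over their backs; the gripper's body (75 mm by 188 mm) begins 65 mm behind the grasp point.
Start: joints at [-0.085, 0.13, 1.488, -0, 1.523, -0.085], TCP at [0.6, 0, 0.405] pointing down, gripper open.
Joint ranges: [-2.96, 2.96], [-0.89, 2.26], [0.02, 2.5], [-1.34, 4.48], [0, 2.73], [-2.66, 2.66]. Speed limits (rad/s): [2.39, 2.39, 2.79, 3.14, 3.14, 3.14].

INTERFACE

Orientations are given as a rotation vector (axis times angle).
In Python, from plant import readout, read_camera, get_calibration, job, robot gives the robot as it stands.
- The arm moves only by the shell command python3 -m handwheel 'ROWS' [FORCE]. ROWS is JSON, a list of rows, each a list of 5 numbers: the shift along the world's x, y, z in cm, then the turn about the world's z in rad, then the closure, from 0 (fully open) to 1 (shut). In form: [[tx, ty, tz, spin, gripper], ...]. A call has 1 to 10 rows; each row shifts and turns the commanded pose from where the row before left it; what a row does not reach is not made up. A row lasts 1/8 s, in which the tool goes at most 62.5 mm and 10.7 degrees, less where a joint would pass 70% of its speed; a pose out of reach is approached as far as the arm can. A call is refused whole if a number of a shift passes 6.25 or a number of a turn 0.188, either way. A call with a gripper value outside its range is refused whole. The fingers move at their own pace and stop on an object; FORCE is the grip in N (left out, the last holds). Time passes only in rows, so rows that do not move let the fingers close. It gives the time, the measured TCP pose, the force, the opening and the grip force at its end, in the units of the state.
- readout.read_state(): the state, without advancing time (a new reading comes with each control period).
- read_camera(name): name is "scene" or "side" or "wrist"; returns the picture (384x512x3 uint8, red, green, blue); there is no depth.
- get_calibration(name): a dict with "fovy" (degrees; the focal length in pixels is half the picture's height over the tangent of half this angle, whatever the lens; pixels are square), "cx", "cy" (the principal point, pixels), "pose" (4x4, takes a point from camera to world coordinates). Camera axes: x right, y down, z forward; pixel columns grow to the right and rows downward; lengths in m; the calibration is good to about 2 mm. A picture is of the moment at which its call begins: read the wrist's pose just before it. get_calibration takes no time and is no camera call; for the wrist camera it gives the pose at the moment of the call.
- job.close_job(): hands the job in; it is judged then, once.
The state is a dict: "t": time; "q": joint angles; "dq": joint speeds; "joint_torque": joint torques, N m; "tool_pos": TCP position; "orientation": TCP orientation; "force": force on the tool from outside, world axes, zero at the start; "wrist_torque": the same for the moment, N m; "opening": finger opening in m; "gripper_force": force on a finger pad.
Only numpy, scipy, OpenCV 4.12 (cv2) and the standard library are available. Lean on these libraries where they do the work, as an engineer would, in place of code of your own. Each camera call takes 0.05 s, during which the arm holds its last target. There are 200 camera calls.

## Working session

There is one attempt and no reset: what is moved stays moved. The work goes in short steps, Python scripts to look and compute and a shell command to move; the robot and the scene stay as the last step left them, time stands still between calls to the robot, and variables do not carry over. Pictures are saved under pics/ and viewed, at most 10 in all, crops included, and the job is handed in when it is done.

```bash
ls; mkdir -p pics; cat > h.py <<'E'
import numpy as np, cv2
from plant import readout, read_camera, get_calibration, job, robot
def grab(n,f):
    c=get_calibration(n); im=read_camera(n); cv2.imwrite(f'pics/{f}.png',im[:,:,::-1]); np.save(f'pics/{f}.npy',np.array([c['fovy'],c['cx'],c['cy'],*np.array(c['pose']).ravel()])); return im
def cal(f):
    a=np.load(f'pics/{f}.npy'); return 192/np.tan(np.radians(a[0])/2),a[1],a[2],a[3:].reshape(4,4)
def ray(f,u,v):
    F,cx,cy,T=cal(f); d=T[:3,:3]@np.array([(u-cx)/F,(v-cy)/F,1]); return T[:3,3],d
def onz(f,u,v,z):
    o,d=ray(f,u,v); return o+d*(z-o[2])/d[2]
def tri(*obs):
    A=np.zeros((3,3));b=np.zeros(3)
    for f,u,v in obs:
        o,d=ray(f,u,v); d=d/np.linalg.norm(d); P=np.eye(3)-np.outer(d,d); A+=P;b+=P@o
    x=np.linalg.solve(A,b); return x
def proj(f,p):
    F,cx,cy,T=cal(f); q=T[:3,:3].T@(np.array(p)-T[:3,3]); return np.array([cx+F*q[0]/q[2],cy+F*q[1]/q[2]])
E
python3 - <<'E'
from h import *
a=grab('scene','s0');b=grab('side','d0');c=grab('wrist','w0')
for f in ('s0','d0','w0'): print(cal(f))
print(readout.read_state())
cv2.imwrite('pics/all.png',cv2.resize(np.vstack([np.hstack([a,b])]),(800,300))[:,:,::-1])
E
```

```text
pics
(np.float64(489.4190153467983), np.float64(244.76239964852218), np.float64(189.92432731780457), array([[-0.77033256, -0.24554793,  0.58846747, -0.24571233],
       [-0.63726935,  0.32803301, -0.69733932,  1.22740439],
       [-0.02180653, -0.91219546, -0.40917468,  0.71407953],
       [ 0.        ,  0.        ,  0.        ,  1.        ]]))
(np.float64(456.6922016529015), np.float64(247.15380488001537), np.float64(196.12745275028513), array([[-0.78350303, -0.47949885,  0.39522633,  0.16912596],
       [-0.62119727,  0.58865436, -0.51730068,  0.78745326],
       [ 0.01539338, -0.65082017, -0.75907586,  0.98081742],
       [ 0.        ,  0.        ,  0.        ,  1.        ]]))
(np.float64(290.39904605275166), np.float64(256.15356322827535), np.float64(193.61991264713544), array([[ 9.99996583e-01,  9.93828877e-04, -2.41785754e-03,
         5.99798880e-01],
       [ 3.60561179e-04, -9.68511093e-01, -2.48970145e-01,
         6.98316717e-02],
       [-2.58915557e-03,  2.48968423e-01, -9.68508142e-01,
         3.84373166e-01],
       [ 0.00000000e+00,  0.00000000e+00,  0.00000000e+00,
         1.00000000e+00]]))
{'t': 0.15, 'q': array([-8.54105296e-02,  1.31018432e-01,  1.48908276e+00,  1.28245165e-05,
        1.52299838e+00, -8.53833361e-02]), 'dq': array([ 0.00115706, -0.0011052 , -0.00209173,  0.00024836, -0.00041942,
        0.00037475]), 'joint_torque': array([ 8.59073725e-05, -5.60473788e+01, -4.92333663e+01,  7.68201635e-02,
        3.05504061e-02, -1.41810942e-04]), 'tool_pos': array([5.99813265e-01, 3.44727943e-05, 4.03880395e-01]), 'orientation': array([-2.22065128e+00, -2.22058952e+00,  1.50895642e-03]), 'force': array([ 0.37138203, -0.03965152,  0.34254948]), 'wrist_torque': array([-0.07011785,  0.02593202,  0.01965188]), 'gripper_force': 0.0, 'opening': 0.09283284506537284}
```

View pics/s0.png

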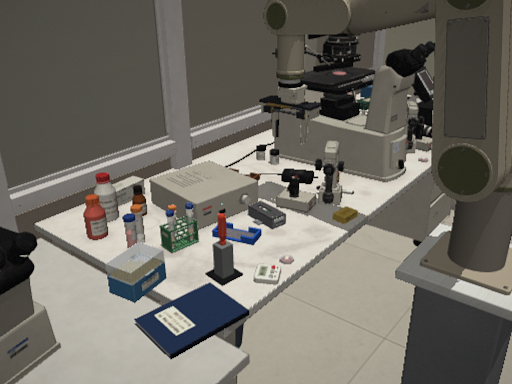

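View pics/d0.png

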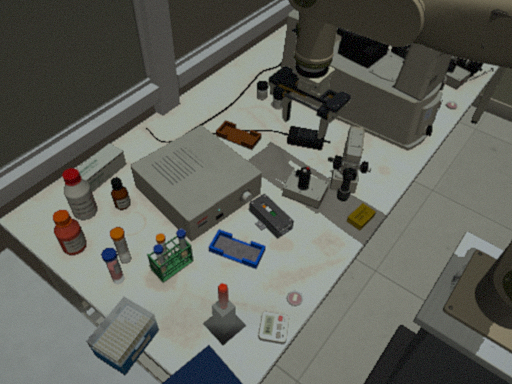

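Scene picture: screwdriver in its stand at (222,245), blue tray (237,233), holder (267,214), timer (267,273), dish (287,259), yellow box (345,214). Side picture: blue tray (237,248), orange-brown tray (238,134), holder (271,215), stand (224,315). The tray meant is the blue one; the orange-brown one has the same shape but the wrong colour. I'll confirm that in an enlarged crop.

```bash
python3 - <<'E'
from h import *
s=cv2.imread('pics/s0.png');d=cv2.imread('pics/d0.png')
a=cv2.resize(s[195:295,200:300],(400,400),interpolation=cv2.INTER_CUBIC)
b=cv2.resize(d[185:345,195:355],(0,0),fx=3.75,fy=3.75,interpolation=cv2.INTER_CUBIC)
cv2.imwrite('pics/c1.png',b)
cv2.imwrite('pics/c2.png',cv2.resize(s[195:295,195:315],(720,600),interpolation=cv2.INTER_CUBIC))
E
```

```text
(no output)
```

View pics/c1.png

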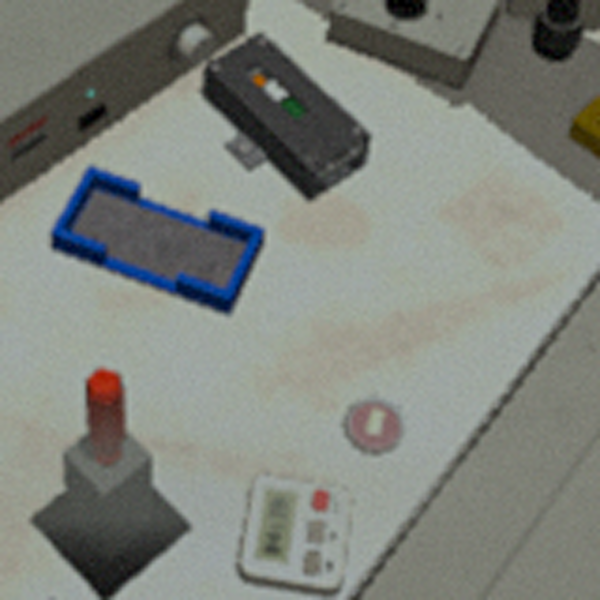

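View pics/c2.png

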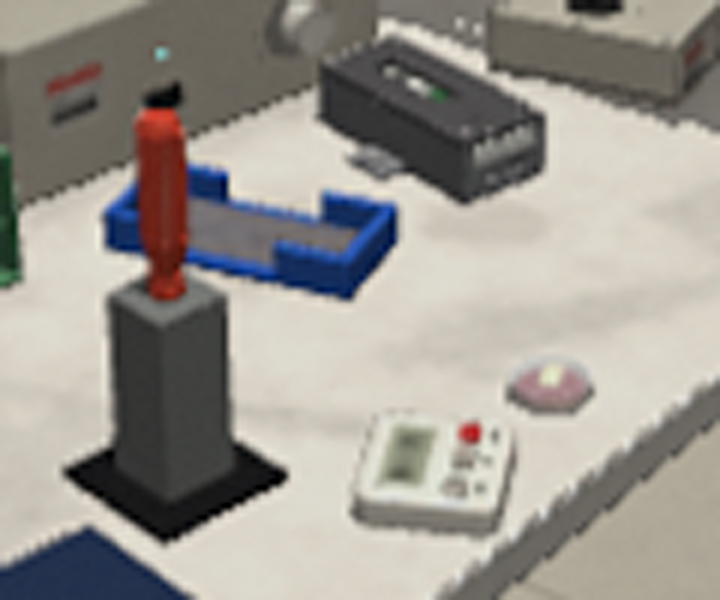

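The c1 and c2 crops confirm the blue tray: grey recess, side walls missing in the middle, c1 centre (158,240). In c1 the holder's orange button is at (260,80) and its mouth is at the lower right (340,165). The screwdriver's top is at (104,380) in c1 and (162,115) in c2.

```bash
cat >> h.py <<'E'
D=lambda x,y:('d0',195+x/3.75,185+y/3.75)
S=lambda x,y:('s0',195+x/6,195+y/6)
E
python3 - <<'E'
from h import *
np.set_printoptions(precision=4,suppress=True)
P={'hA':(D(260,36),S(395,40)),'hB':(D(205,70),S(320,72)),'hC':(D(368,138),S(545,112)),'hD':(D(313,175),S(468,145)),
'drv':(D(104,378),S(162,113)),'standtop':(D(108,462),S(168,292)),'trC':(D(228,308),S(348,294)),'trR':(D(262,235),S(396,207)),'trL':(D(54,232),S(107,213)),'foot':(D(108,600),S(168,540)),'footR':(D(190,526),S(288,474)),'footL':(D(32,520),S(65,474)),'dish':(D(374,425),S(550,383)),'timer':(D(295,530),S(437,465))}
for k,v in P.items(): 
    x=tri(*v); print(k,x,[np.round(proj(f,x)-[a,b],1) for f,a,b in v])
print('side-tray',onz('d0',238,134,.02), 'box',onz('d0',361,215,.02))
E
```

```text
hA [0.6291 0.1103 0.0357] [array([-0.5,  0. ]), array([ 0.4, -0. ])]
hB [0.6423 0.1579 0.0314] [array([-0.4,  0. ]), array([ 0.3, -0. ])]
hC [0.5118 0.14   0.0404] [array([ 0., -0.]), array([-0.,  0.])]
hD [0.5239 0.1882 0.038 ] [array([-0.1,  0. ]), array([ 0.1, -0. ])]
drv [0.48   0.4542 0.1772] [array([-0.3,  0. ]), array([ 0.2, -0. ])]
standtop [0.4743 0.461  0.0991] [array([-0.4,  0. ]), array([ 0.4, -0. ])]
trC [0.5175 0.2907 0.0031] [array([-0.4,  0. ]), array([ 0.4, -0. ])]
trR [0.5261 0.243  0.0263] [array([-0.3,  0. ]), array([ 0.2, -0. ])]
trL [0.6381 0.3273 0.0225] [array([-0.5,  0. ]), array([ 0.4, -0. ])]
foot [0.45   0.4934 0.0049] [array([-0.5,  0. ]), array([ 0.5, -0. ])]
footR [0.4407 0.4276 0.0061] [array([-0.4,  0. ]), array([ 0.3, -0. ])]
footL [0.5183 0.4838 0.004 ] [array([-0.4,  0. ]), array([ 0.4, -0. ])]
dish [0.392  0.3033 0.0083] [array([-0.4,  0. ]), array([ 0.4, -0.1])]
timer [0.3878 0.3929 0.0139] [array([-0.3,  0. ]), array([ 0.2, -0. ])]
side-tray [ 0.8511 -0.0503  0.02  ] box [ 0.3904 -0.0084  0.02  ]
```

```bash
python3 -m handwheel '[[-1,5,0,0,0],[-1,5,0,0,0],[-1,5,0,0,0],[-1,4,-1.5,0,0],[0,0,0,0,0]]' && python3 -c "
from h import *
print(readout.read_state()['tool_pos']);grab('wrist','w1')" && python3 -m handwheel '[[-2,6,1,0,0],[-3,6,1,0,0],[-3,6,0,0,0],[0,4,0,0,0],[0,0,0,0,0]]' && python3 -c "
from h import *
print(readout.read_state()['tool_pos']);b=grab('wrist','w2')
a=cv2.imread('pics/w1.png');b=cv2.imread('pics/w2.png')
cv2.imwrite('pics/w12.png',np.hstack([a,b])[:, :][:,:, :] if 0 else cv2.resize(np.hstack([a,b]),(800,300),interpolation=cv2.INTER_AREA))
cv2.imwrite('pics/w1b.png',cv2.resize(a,(800,600),interpolation=cv2.INTER_CUBIC))
cv2.imwrite('pics/w2b.png',cv2.resize(b,(800,600),interpolation=cv2.INTER_CUBIC))"
```

```text
t: 0.78
tool_pos: [0.5587, 0.1925, 0.3879]
orientation: [-2.216, -2.224, 0.004]
force: [0.8, -0.3, 0.4]
opening: 0.0929
gripper_force: 0.0
[0.55865715 0.19253935 0.38788312]
t: 1.45
tool_pos: [0.4848, 0.4012, 0.4087]
orientation: [-2.219, -2.224, -0.0]
force: [0.2, -1.2, -0.8]
opening: 0.0932
gripper_force: 0.0
[0.48480763 0.40120657 0.40874437]
```

View pics/w1b.png

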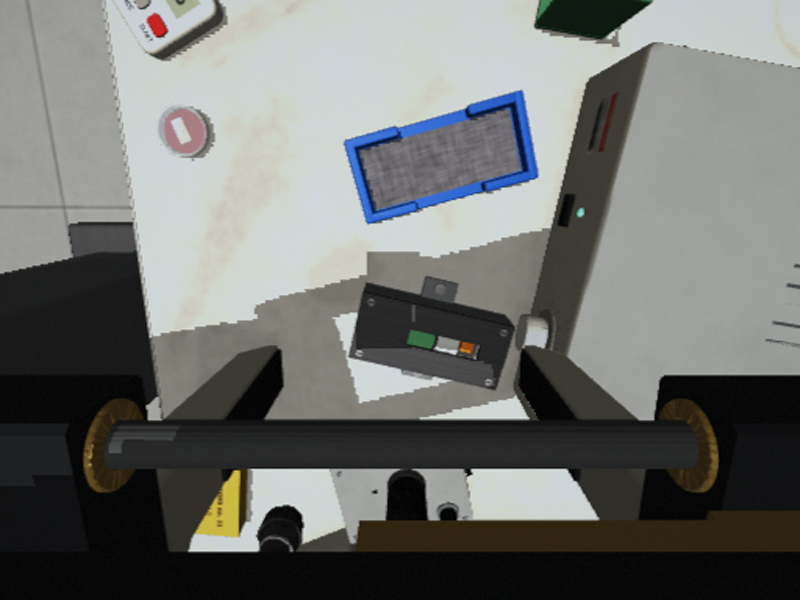

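View pics/w2b.png

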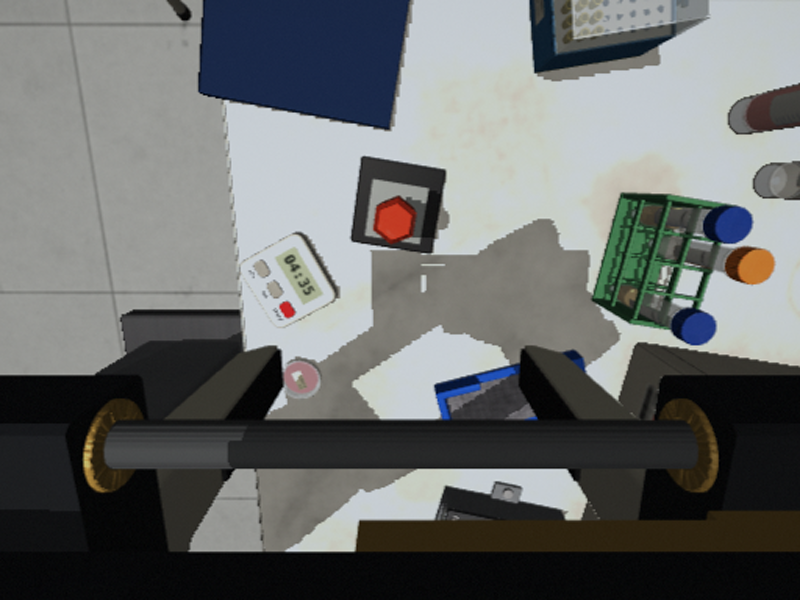

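w1: blue tray centre at (441,158), holder cover corners near (367,285), (513,320), (497,388), (351,355), button (468,349), mouth on the left. w2: red hexagon end of the screwdriver at (395,219), with the stand and its foot square below.

```bash
python3 - <<'E'
from h import *
np.set_printoptions(precision=4,suppress=True)
def mask(f,hs,roi,s=120,v=60):
    im=cv2.imread(f'pics/{f}.png');h=cv2.cvtColor(im,cv2.COLOR_BGR2HSV);m=np.zeros(h.shape[:2],bool)
    for a,b in hs: m|=(h[...,0]>=a)&(h[...,0]<=b)
    m&=(h[...,1]>s)&(h[...,2]>v); r=np.zeros_like(m);x0,y0,x1,y1=roi;r[y0:y1,x0:x1]=1
    return (m&r).astype(np.uint8)*255
def big(m): return max(cv2.findContours(m,cv2.RETR_EXTERNAL,cv2.CHAIN_APPROX_NONE)[0],key=cv2.contourArea)
c=big(mask('w2',[(0,8),(172,180)],(230,115,280,165)))
print('hex area',cv2.contourArea(c),cv2.boundingRect(c))
hx=cv2.approxPolyDP(cv2.convexHull(c),1.5,True)[:,0]; print(hx)
for p in hx: print(onz('w2',*p,.175))
im=cv2.imread('pics/w2.png');cv2.imwrite('pics/hex.png',cv2.resize(im[90:170,215:295],(560,560),interpolation=cv2.INTER_CUBIC))
# tray
c=big(mask('w1',[(100,125)],(210,50,350,150)));r=cv2.minAreaRect(c);print('tray',r)
bx=cv2.boxPoints(r);W=np.array([onz('w1',*p,.022) for p in bx]);print(W,W.mean(0),[np.linalg.norm(W[i]-W[i-1]) for i in range(4)])
# holder
H=[(367,285),(513,320),(497,388),(351,355)]
W=np.array([onz('w1',a/1.5625,b/1.5625,.036) for a,b in H]);print('holder',W,W.mean(0),[np.linalg.norm(W[i]-W[i-1]) for i in range(4)])
c=big(mask('w1',[(5,20)],(280,210,310,240)));mm=cv2.moments(c);u,v=mm['m10']/mm['m00'],mm['m01']/mm['m00'];print('button',u,v,cv2.contourArea(c),onz('w1',u,v,.027))
md=mask('d0',[(5,20)],(255,195,275,215),90);c=big(md);mm=cv2.moments(md,True);ud,vd=mm['m10']/mm['m00'],mm['m01']/mm['m00'];print(ud,vd,tri(('w1',u,v),('d0',ud,vd)))
for n,z,Pd,Ps in [('scope top',0,(355,130),(333,145))]: print(n,tri(('d0',*Pd),('s0',*Ps)))
E
```

```text
hex area 561.0 (239, 126, 28, 30)
[[255 126]
 [266 136]
 [264 148]
 [262 151]
 [249 155]
 [239 147]
 [242 131]]
[0.4837 0.4661 0.175 ]
[0.4917 0.4591 0.175 ]
[0.4903 0.4504 0.175 ]
[0.4889 0.4483 0.175 ]
[0.4793 0.4453 0.175 ]
[0.472  0.4511 0.175 ]
[0.4743 0.4626 0.175 ]
tray ((284.03167724609375, 100.65774536132812), (56.611785888671875, 118.25791931152344), 74.24882507324219)
[[0.5154 0.2943 0.022 ]
 [0.6413 0.3281 0.022 ]
 [0.663  0.2706 0.022 ]
 [0.5319 0.2336 0.022 ]] [0.5879 0.2816 0.022 ] [np.float64(0.06293037933660552), np.float64(0.13041020080618623), np.float64(0.06146050181993579), np.float64(0.13625305578353394)]
holder [[0.5324 0.1902 0.036 ]
 [0.6435 0.1635 0.036 ]
 [0.6345 0.1071 0.036 ]
 [0.5191 0.1343 0.036 ]] [0.5824 0.1488 0.036 ] [np.float64(0.057454785622532034), np.float64(0.1142687538870411), np.float64(0.057092268775153054), np.float64(0.1185599655942066)]
button 298.0185185185185 221.8111111111111 45.0 [0.6096 0.1385 0.027 ]
263.6363636363636 205.9090909090909 [0.6087 0.139  0.0298]
scope top [ 0.5023 -0.1064  0.1923]
```

View pics/hex.png

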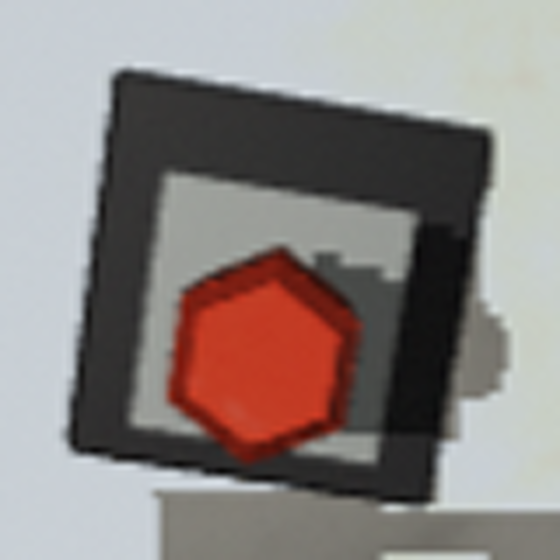

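The hexagon's vertices are at (280,250) and (245,462). Its flats therefore face about −0.15 rad from world x, the same way as the stand.

```bash
python3 - <<'E'
from h import *
np.set_printoptions(precision=4,suppress=True)
px=lambda x,y:(215+x/7,90+y/7)
for n,z,C in [('foot',.006,[(120,70),(492,128),(434,504),(70,450)]),('top',.092,[(165,170),(418,212),(380,465),(130,428)]),('hex',.175,[(280,275),(245,440),(340,405),(185,305),(345,330),(178,380)])]:
    W=np.array([onz('w2',*px(*c),z) for c in C]);print(n,W.mean(0)); 
    e=W[1]-W[0];print(np.arctan2(e[1],e[0]),np.linalg.norm(e))
print(tri(('w2',*px(262,354)),D(104,378),S(162,113)))
st=readout.read_state();print(st['tool_pos'])
E
```

```text
foot [0.4828 0.455  0.006 ]
-0.1455983447117996 0.06787661241384509
top [0.4824 0.4546 0.092 ]
-0.1567250774709336 0.036249516523496894
hex [0.4819 0.4556 0.175 ]
-1.7830965363890285 0.017333443827325656
[0.4807 0.4547 0.177 ]
[0.4853 0.3999 0.4087]
```

```bash
python3 -m handwheel '[[-0.3,2.8,0,-0.15,0],[0,2.7,0,0,0],[0,0,-3,0,0],[0,0,0,0,0]]' 40
```

```text
t: 2.0
tool_pos: [0.4823, 0.4527, 0.3757]
orientation: [2.383, 2.046, -0.009]
force: [-0.6, -0.4, -1.2]
opening: 0.0929
gripper_force: 0.0
```

```bash
python3 -m handwheel '[[0,0.2,-3,0,0],[0,0,-3,0,0],[0,0,-1,0,0],[0,0,0,0,0]]' 40 && python3 -m handwheel '[[0,0,0,0,1],[0,0,0,0,1],[0,0,0,0,1],[0,0,0,0,1],[0,0,0,0,1],[0,0,0,0,1]]' 40
```

```text
t: 2.5
tool_pos: [0.4824, 0.456, 0.3091]
orientation: [2.383, 2.047, -0.001]
force: [0.3, -0.4, 0.3]
opening: 0.093
gripper_force: 0.0
t: 3.25
tool_pos: [0.4819, 0.4568, 0.3086]
orientation: [2.382, 2.049, -0.0]
force: [0.2, 0.8, 0.9]
opening: 0.0373
gripper_force: 0.0
```

```bash
python3 -m handwheel '[[0,-0.15,-0.2,0,1],[0,0,0,0,1],[0,0,0,0,1],[0,0,0,0,1]]' 40
```

```text
t: 3.75
tool_pos: [0.4819, 0.4553, 0.3066]
orientation: [-2.382, -2.049, 0.0]
force: [0.2, 0.6, -0.1]
opening: 0.0193
gripper_force: 40.0
```

Grip confirmed: 19.3 mm opening at 40 N. I'll lift and check how tall the instrument box beside the holder is.

```bash
python3 -m handwheel '[[0,0,3,0,1],[0,0,4,0,1],[0,0,4,0,1],[0,0,0,0,1]]' 40; python3 -c "
from h import *
print(tri(('d0',260,178),('s0',257,185)),tri(('d0',190,217),('s0',208,207)))"
```

```text
t: 4.25
tool_pos: [0.4826, 0.4559, 0.422]
orientation: [2.381, 2.049, 0.013]
force: [0.3, 0.0, -0.7]
opening: 0.0192
gripper_force: 40.0
[0.64690081 0.10807642 0.08854747] [0.69880206 0.30381854 0.07233186]
```

```bash
python3 -m handwheel '[[2,-5,0,0,1],[2,-5,0,0,1],[2,-5,0,0,1],[2,-5,0,0,1],[2,-5,0,0,1],[2,-5,-2,0,1],[0.6,-1.5,-2,0,1],[0,0,-1,0,1],[0,0,0,0,1],[0,0,0,0,1]]' 40; python3 -c "
from h import *
np.set_printoptions(precision=4,suppress=True)
print(readout.read_state()['tool_pos'])
ims=[grab(n,f) for n,f in (('scene','s1'),('side','d1'),('wrist','w3'))]
p=[.609,.140,.036]
cr=[]
for im,f in zip(ims,('s1','d1','w3')):
    u=proj(f,p);print(f,u); x,y=int(u[0]),int(u[1]-8); x=max(33,min(479,x));y=max(33,min(350,y));print(x-33,y-33)
    cr.append(cv2.resize(im[y-33:y+33,x-33:x+33],(264,264),interpolation=cv2.INTER_CUBIC))
cv2.imwrite('pics/c3.png',np.hstack(cr)[:,:,::-1])"
```

```text
t: 5.5
tool_pos: [0.6077, 0.1419, 0.3674]
orientation: [2.379, 2.051, 0.001]
force: [0.3, 0.4, -0.5]
opening: 0.0195
gripper_force: 40.0
[0.6077 0.1419 0.3674]
s1 [260.457  206.4524]
227 165
d1 [263.1756 204.6435]
230 163
w3 [257.272  185.6813]
224 144
```

View pics/c3.png

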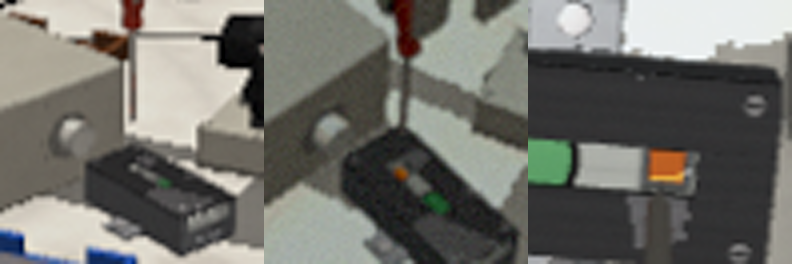

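In the c3 wrist panel the button is at about (259,186) px and the blade end at about (256,191). The tip is at (260,195) in the scene view and (265,195) in the side view. Next, locate them.

```bash
python3 -c "
from h import *
np.set_printoptions(precision=4,suppress=True)
print('tip',tri(('w3',256,191.5),('s1',260.2,195),('d1',264.8,195)),onz('w3',256,191.5,.074))
print('TCP axis px in w3 at .074',proj('w3',[.6077,.1419,.074]),proj('s1',[.6077,.1419,.074]),proj('d1',[.6077,.1419,.074]))
b=onz('w3',259,185.7,.027);e=onz('w3',266,187,.036);print('button',b,'slotend',e,e-.008*np.array([.969,-.247,0]))
im=cv2.imread('pics/w3.png');h=cv2.cvtColor(im,cv2.COLOR_BGR2HSV);m=((h[...,0]>5)&(h[...,0]<25)&(h[...,1]>120)&(h[...,2]>100));m[:170]=0;m[205:]=0;m[:,:240]=0;m[:,280:]=0
v,u=np.nonzero(m);print(u.min(),u.max(),v.min(),v.max(),u.mean(),v.mean())
print(im[165:215,262].sum(1)//3)
print(im[186,230:290].sum(1)//3)
print('orange box', [onz('w3',a,c,.027) for a,c in ((u.min(),v.min()),(u.max()+1,v.max()+1))])
"
```

```text
tip [0.6071 0.1422 0.0775] [0.608 0.143 0.074]
TCP axis px in w3 at .074 [255.8338 192.6518] [260.305  195.7941] [263.7438 196.0784]
button [0.6107 0.1377 0.027 ] slotend [0.6183 0.1371 0.036 ] [0.6106 0.1391 0.036 ]
254 263 181 189 258.30555555555554 185.13888888888889
[ 51  53  52  52  51  50  50  51  51  51  51  50  51  50  49  48  40  96
  98  97 100 107 151 140 107  81  77  80  54  92  95  99  98  97  84  80
  80  97  95  57  48  51  50  48  48  78 231 237 154  58]
[117 118 117 109  72  20  93 162 164 164 163 163 163 161 163 163 164 165
 165 165 165 152 108  82  84 106 106 105 106 105 105 107 107 124 143  95
  55  51  50  49  50  50  49  49  49  49  49  49  50  47  47  48  49  50
  49  57 106 152 151 152]
orange box [array([0.6059, 0.1439, 0.027 ]), array([0.6156, 0.1318, 0.027 ])]
```

```bash
python3 -m handwheel '[[0.25,-0.35,0,0,1],[0,0,-2.5,0,1],[0,0,-1,0,1],[0,0,-0.3,0,1],[0,0,0,0,1]]' 50; python3 -m handwheel '[[0,0,-0.3,0,1],[0,0,-0.3,0,1],[0,0,0,0,1]]'
```

```text
t: 6.28
tool_pos: [0.6105, 0.1368, 0.3291]
orientation: [2.382, 2.049, 0.0]
force: [-0.1, 0.3, 0.4]
opening: 0.0192
gripper_force: 50.0
t: 6.65
tool_pos: [0.6103, 0.1368, 0.3225]
orientation: [-2.381, -2.049, 0.001]
force: [0.3, -0.4, -0.3]
opening: 0.0193
gripper_force: 50.0
```

```bash
python3 -m handwheel '[[0,0.12,-0.4,0,1],[0,0,-0.4,0,1],[0,0,-0.3,0,1],[0,0,0,0,1]]';  python3 -m handwheel '[[0,0,-0.1,0,1],[0,0,0,0,1],[0,0,0,0,1]]'
```

```text
t: 7.15
tool_pos: [0.6105, 0.138, 0.3117]
orientation: [2.382, 2.049, 0.001]
force: [1.0, 0.3, 2.1]
opening: 0.0194
gripper_force: 50.0
t: 7.52
tool_pos: [0.6105, 0.138, 0.3109]
orientation: [2.381, 2.049, 0.001]
force: [0.8, -0.4, 2.4]
opening: 0.0193
gripper_force: 50.0
```

```bash
python3 -m handwheel '[[0,0,-0.06,0,1],[0,0,0,0,1],[0,0,0,0,1]]'
```

```text
t: 7.9
tool_pos: [0.6105, 0.138, 0.3102]
orientation: [2.382, 2.049, 0.0]
force: [1.5, -0.2, 2.3]
opening: 0.0194
gripper_force: 50.0
```

```bash
python3 -m handwheel '[[0,0,-0.06,0,1],[0,0,0,0,1],[0,0,0,0,1]]';python3 -m handwheel '[[0,0,-0.06,0,1],[0,0,0,0,1],[0,0,0,0,1]]'
```

```text
t: 8.28
tool_pos: [0.6105, 0.138, 0.3098]
orientation: [2.381, 2.049, 0.001]
force: [1.2, -0.0, 4.4]
opening: 0.0194
gripper_force: 50.0
t: 8.65
tool_pos: [0.6105, 0.138, 0.3096]
orientation: [2.381, 2.049, 0.001]
force: [-0.2, -0.1, 7.3]
opening: 0.0192
gripper_force: 50.0
```

```bash
python3 -m handwheel '[[-0.2,0.05,0,0,1],[-0.2,0.05,0,0,1],[-0.2,0.05,0,0,1],[-0.2,0.05,0,0,1],[-0.2,0.05,0,0,1],[0,0,0,0,1]]'
```

```text
t: 9.4
tool_pos: [0.6015, 0.14, 0.3096]
orientation: [2.379, 2.046, 0.005]
force: [9.0, -2.9, 0.6]
opening: 0.019
gripper_force: 50.0
```

```bash
python3 -m handwheel '[[-0.25,0.065,0,0,1],[-0.25,0.065,0,0,1],[-0.25,0.065,0,0,1],[-0.25,0.065,0,0,1],[0,0,0,0,1]]'; python3 -m handwheel '[[-0.25,0.065,0,0,1],[-0.25,0.065,0,0,1],[-0.25,0.065,0,0,1],[-0.25,0.065,0,0,1],[0,0,0,0,1]]'
```

```text
t: 10.02
tool_pos: [0.5933, 0.142, 0.3103]
orientation: [2.376, 2.042, 0.013]
force: [19.6, -3.7, -6.6]
opening: 0.021
gripper_force: 50.0
t: 10.65
tool_pos: [0.5836, 0.1445, 0.3104]
orientation: [2.375, 2.041, 0.014]
force: [22.8, -5.5, -6.9]
opening: 0.0237
gripper_force: 50.3
```

```bash
python3 -c "
from h import *
ims=[grab(n,f) for n,f in (('scene','s2'),('side','d2'),('wrist','w4'))]
c=[cv2.resize(ims[0][150:225,225:300],(400,400),interpolation=cv2.INTER_CUBIC),cv2.resize(ims[1][160:235,240:315],(400,400),interpolation=cv2.INTER_CUBIC)]
w=cv2.resize(ims[2][130:230,140:340],(400,200),interpolation=cv2.INTER_CUBIC)
x=np.vstack([np.hstack(c),np.hstack([w,cv2.resize(ims[2][160:210,200:300],(400,200),interpolation=cv2.INTER_CUBIC)])])
cv2.imwrite('pics/c4.png',x[:,:,::-1])"
```

```text
(no output)
```

View pics/c4.png

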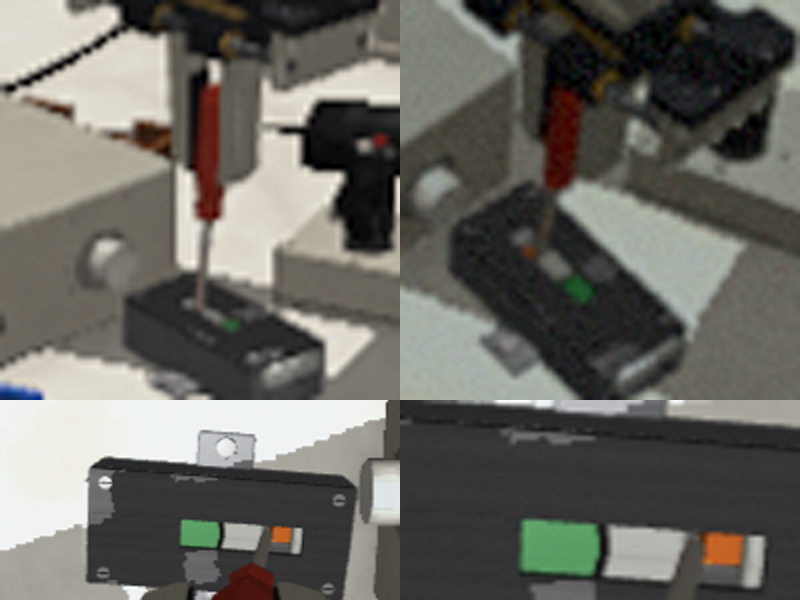

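In c4 the slide has moved about 9 mm: its rear plate now shows right of the button, near (296,540). The driver is leaning in the grip, with its tip lagging. I'll check force and torque before going further.

```bash
python3 -m handwheel '[[0,0,0,0,1],[0,0,0,0,1]]' 60; python3 -c "
from h import *
np.set_printoptions(precision=4,suppress=True)
s=readout.read_state();print(s['force'],s['wrist_torque'],s['tool_pos'])
im=grab('wrist','w5');im=im.astype(int).sum(2)//3
R=cv2.Rodrigues(s['orientation'])[0];print(R)
"
```

```text
t: 11.05
tool_pos: [0.584, 0.1444, 0.3105]
orientation: [2.375, 2.041, 0.015]
force: [24.4, -5.3, -8.3]
opening: 0.0236
gripper_force: 60.1
[24.4002 -5.3398 -8.3412] [-1.3224 -6.7631  0.0041] [0.584  0.1444 0.3105]
[[ 0.1505  0.9885  0.0139]
 [ 0.9886 -0.1505 -0.0017]
 [ 0.0005  0.014  -0.9999]]
```

```bash
python3 - <<'E'
from h import *
np.set_printoptions(precision=1,suppress=True,linewidth=200)
ex=np.array([.969,-.247,0]);ey=np.array([.247,.969,0]);ez=np.array([0,0,1])
O=np.array([.610,.1385,0])-.03*ex
H=lambda x,y,z:O+x*ex+y*ey+z*ez
for f in('w3','w4'):
    print(f,'slot +x end',proj(f,H(.038,0,.036)),'y-edges',proj(f,H(.030,.0065,.036)),proj(f,H(.03,-.0065,.036)),'-x end',proj(f,H(-.018,0,.036)))
    for z in(.027,.020,.017): print(z,'btn -y edge',proj(f,H(.03,-.0045,z)),'x-range',proj(f,H(.025,0,z))[0],proj(f,H(.035,0,z))[0])
    for d in(0,.002,.0045): print('d',d,'rear wall top',proj(f,H(.037-d,0,.03)),'front',proj(f,H(.023-d,0,.03)), 'glass')
im=cv2.imread('pics/w4.png');h=cv2.cvtColor(im,cv2.COLOR_BGR2HSV)
r=slice(188,210)
print(im[r,281].tolist());print('row198',[(u,*im[198,u].tolist()) for u in range(262,296)])
w3=cv2.imread('pics/w3.png');print('w3row185',[(u,*w3[185,u].tolist()) for u in range(224,270)])
print('w4 row198 left',[(u,*im[198,u].tolist()) for u in range(224,262)])
E
```

```text
w3 slot +x end [265.6 187.6] y-edges [259.  181.1] [257.8 192.5] -x end [215.  182.6]
0.027 btn -y edge [257.9 188.9] x-range 253.91787140136358 262.68646405644654
0.02 btn -y edge [257.9 187.5] x-range 253.95975185124288 262.5515339809905
0.017 btn -y edge [257.8 186.9] x-range 253.97718771930607 262.49535799612113
d 0 rear wall top [264.5 186.3] front [252.1 185. ] glass
d 0.002 rear wall top [262.7 186.1] front [250.4 184.9] glass
d 0.0045 rear wall top [260.5 185.9] front [248.1 184.6] glass
w4 slot +x end [290.8 201. ] y-edges [283.  193.3] [281.3 206.9] -x end [229.6 195.3]
0.027 btn -y edge [280.6 202.1] x-range 275.9102662647876 286.4269571817997
0.02 btn -y edge [279.9 200.1] x-range 275.34759538623405 285.6111569998301
0.017 btn -y edge [279.6 199.3] x-range 275.11469128167187 285.27346096971775
d 0 rear wall top [288.9 199.1] front [274.  197.7] glass
d 0.002 rear wall top [286.8 198.9] front [271.9 197.5] glass
d 0.0045 rear wall top [284.1 198.7] front [269.2 197.3] glass
[[54, 54, 54], [54, 55, 54], [54, 54, 53], [52, 51, 51], [52, 51, 51], [32, 57, 101], [36, 96, 188],
[... 1986 characters left out ...]
 52, 51), (229, 56, 66, 52), (230, 78, 117, 70), (231, 101, 159, 89), (232, 102, 159, 90), (233, 103, 159, 89), (234, 101, 158, 88), (235, 101, 157, 88), (236, 102, 159, 89), (237, 102, 158, 90), (238, 100, 157, 89), (239, 100, 157, 89), (240, 100, 158, 89), (241, 100, 157, 89), (242, 99, 157, 89), (243, 98, 157, 88), (244, 100, 158, 88), (245, 99, 156, 87), (246, 99, 157, 88), (247, 100, 158, 88), (248, 100, 158, 88), (249, 81, 127, 71), (250, 24, 23, 23), (251, 35, 36, 36), (252, 108, 113, 111), (253, 168, 176, 173), (254, 169, 176, 173), (255, 169, 175, 174), (256, 170, 177, 175), (257, 172, 178, 175), (258, 172, 178, 175), (259, 172, 178, 176), (260, 174, 179, 177), (261, 172, 178, 176)]
```

The button sits up at its rest height (its −y edge matches z = 27 mm) and the slide has jammed against it after 2 mm, so the tip left the button too early. I'll check the blade profile in the hover picture.

```bash
python3 - <<'E'
from h import *
g=cv2.imread('pics/w3.png').mean(2).astype(int)
for v in range(186,204,1): print(v,g[v,246:270])
E
python3 -m handwheel '[[0.5,-0.13,0,0,1],[0.5,-0.13,0,0,1],[0.4,-0.1,0,0,1],[0,0,0.5,0,1],[0,0,0,0,1]]' 60
```

```text
186 [164 165 165 165 165 152 108  82  84 106 106 105 106 105 105 107 107 124
 143  95  55  51  50  49]
187 [168 167 167 166 166 150 109  83  84 106 105 105 105 105 105 125 151 142
 137  96  56  51  51  51]
188 [170 170 171 169 167 148 109  86 112 155 153 154 155 156 155 153 140  83
 102 102  68  51  52  52]
189 [170 170 170 169 168 148 108  87  91 101  97  89 100 102 106 111 107  86
 103 107  47  50  49  49]
190 [170 170 170 169 165 143  95  75  76  75  72  70  76  78  80  82  81  83
 103 107  42  50  49  47]
191 [ 77  76  86 103 111 110  82  70  76  96  75  61  75  75  75  75  77  89
 107  88  50  50  49  48]
192 [46 42 47 59 55 51 41 34 32 48 63 59 50 47 56 80 80 85 90 66 51 51 50 51]
193 [48 47 65 94 95 94 92 87 75 66 65 67 75 78 68 60 54 47 39 40 52 53 53 51]
194 [50 49 68 96 95 95 95 86 67 63 65 67 70 84 93 92 92 80 47 49 49 49 49 48]
195 [51 51 55 75 99 98 97 86 59 65 65 66 63 75 94 94 95 80 49 49 49 50 50 49]
196 [ 53  52  51  71 100 100  99  86  59  66  66  66  63  77 100 101  99  84
  50  51  51  50  50  49]
197 [ 51  51  51  70  99 100  98  86  60  64  67  66  64  76  99  99  98  97
  80  51  51  52  51  52]
198 [50 50 50 69 97 97 92 73 61 65 66 66 63 76 99 98 97 97 82 51 51 50 50 51]
199 [48 50 48 66 94 95 89 75 62 65 67 66 65 76 97 97 84 59 55 50 50 50 50 51]
200 [49 49 50 50 70 95 91 75 62 66 67 66 64 75 94 93 80 48 48 48 48 49 49 48]
201 [51 51 51 51 70 98 94 79 61 66 66 65 64 68 82 93 80 47 48 48 49 48 47 47]
202 [48 49 49 49 68 96 93 75 61 65 67 66 64 71 91 99 97 81 49 50 50 49 50 49]
203 [49 49 49 50 68 95 92 76 62 65 66 67 64 71 88 94 95 82 49 50 49 50 50 49]
t: 11.72
tool_pos: [0.5965, 0.1413, 0.3153]
orientation: [2.378, 2.044, 0.009]
force: [13.2, -3.9, 1.8]
opening: 0.0199
gripper_force: 60.0
```

The tip narrows along the push direction (rows 191–193), so the blade's wide side has to be turned along the slot. I'll lift clear, then turn 90°.

```bash
python3 -m handwheel '[[0.2,-0.05,0.5,0,1],[0.2,-0.05,1,0,1],[0,0,1.5,0,1],[0,0,1.5,0,1],[0,0,0,0,1]]' 60; python3 -m handwheel '[[0,0,0,0.184,1],[0,0,0,0.184,1],[0,0,0,0.184,1],[0,0,0,0.184,1],[0,0,0,0.184,1],[0,0,0,0.184,1],[0,0,0,0.184,1],[0,0,0,0.184,1],[0,0,0,0,1]]' 60; python3 -c "
from h import *
for n,f in (('scene','s3'),('side','d3'),('wrist','w6')): grab(n,f)
s=readout.read_state();R=cv2.Rodrigues(s['orientation'])[0];print(R[:,1],R[:,2],s['q'],s['tool_pos'],s['force'])
p=s['tool_pos']
for f in('s3','d3','w6'): print([proj(f,p+R@np.array([0,0,z])) for z in (.215,.225,.29,.2935)])
"
```

```text
t: 12.35
tool_pos: [0.5986, 0.1413, 0.3609]
orientation: [2.38, 2.048, 0.004]
force: [0.7, 0.2, 0.1]
opening: 0.0189
gripper_force: 60.0
t: 13.48
tool_pos: [0.5981, 0.1412, 0.3584]
orientation: [-0.391, -3.116, 0.0]
force: [0.4, -0.2, -0.1]
opening: 0.0193
gripper_force: 60.0
[ 2.49914382e-01  9.68267923e-01 -1.74448247e-04] [-4.78439160e-04 -5.66779078e-05 -9.99999884e-01] [ 1.48278120e-01  1.94293592e-01  1.50173215e+00  1.47409584e-05
  1.44604848e+00 -1.16992817e+00] [0.59825768 0.1411353  0.35865957] [ 0.38779215 -0.08634465 -1.57181081]
[array([262.73828683, 175.70680227]), array([262.76188361, 178.7392003 ]), array([262.91216408, 198.05159488]), array([262.92010694, 199.07232383])]
[array([268.18372982, 179.55540678]), array([267.9849209 , 182.25723745]), array([266.75414743, 198.98355692]), array([266.69074854, 199.8451534 ])]
[array([254.88789581, 219.5470329 ]), array([254.93479623, 215.04445732]), array([255.16033143, 193.39242553]), array([255.16962438, 192.50027553])]
```

```bash
python3 - <<'E'
from h import *
for f,g,b in(('s3','s0',(250,168,280,208)),('d3','d0',(252,172,284,208))):
    d=np.abs(cv2.imread(f'pics/{f}.png').astype(int)-cv2.imread(f'pics/{g}.png')).sum(2)
    x0,y0,x1,y1=b
    for v in range(y0,y1,2): 
        w=d[v,x0:x1]; i=np.nonzero(w>60)[0]; print(f,v,i+x0 if len(i)<14 else (len(i),i[0]+x0,i[-1]+x0))
g=cv2.imread('pics/w6.png').mean(2).astype(int)
for v in range(184,206,2): print(v,g[v,244:270])
E
```

```text
s3 168 [259 260 261 262 263 264 265]
s3 170 [259 260 261 262 263 264 265]
s3 172 [259 260 261 262 263 264]
s3 174 [259 260 261 262 263 264]
s3 176 [260 261 262 263 264]
s3 178 [261 262 263]
s3 180 [261 262 263]
s3 182 [261 262 263 265 266 267 268 269 270 271 272 273 274]
s3 184 (19, np.int64(260), np.int64(279))
s3 186 (21, np.int64(258), np.int64(279))
s3 188 (21, np.int64(258), np.int64(279))
s3 190 (21, np.int64(258), np.int64(279))
s3 192 (21, np.int64(258), np.int64(279))
s3 194 (21, np.int64(258), np.int64(279))
s3 196 (18, np.int64(258), np.int64(276))
s3 198 (16, np.int64(261), np.int64(276))
s3 200 (19, np.int64(258), np.int64(276))
s3 202 (20, np.int64(254), np.int64(276))
s3 204 (23, np.int64(250), np.int64(276))
s3 206 (15, np.int64(250), np.int64(276))
d3 172 (22, np.int64(261), np.int64(283))
d3 174 (21, np.int64(261), np.int64(283))
d3 176 (21, np.int64(261), np.int64(283))
d3 178 (20, np.int64(261), np.int64(283))
d3 180 (22, np.int64(261), np.int64(283))
d3 182 (21, np.int64(261), np.int64(283))
d3 184 (19, np.int64(261), np.int64(283))
d3 186 (19, np.int64(261), np.
[... 927 characters left out ...]
04  99 113 110 103  80  83
  58  51  51  54  54  54  52  51]
194 [101 105 103 101  99  89 109 150 131 147  86  68  70  69  79  88  86  82
  57  51  52  53  52  54  52  51]
196 [103 103 102  99  99  87 107 152 140 144  78  79  69  70  67  71  86  79
  54  52  52  52  54  53  51  51]
198 [ 72 102 102 100  99  89  81  98  99 107  77  81  69  70  68  66  71  71
  50  50  52  51  54  53  52  51]
200 [ 51  72 102  99  98 101 139 190 193 165  80  82  70  69  69  87 125 123
  67  51  51  52  53  54  51  50]
202 [ 52  56  61  74  98  93 128 186 175 124  81  89  84  70  68 100 158 155
  80  51  50  52  53  53  51  51]
204 [52 52 53 51 51 47 41 40 40 57 82 88 85 69 69 59 40 43 46 50 50 51 53 53
 51 51]
```

```bash
python3 -m handwheel '[[1.03,-0.25,0,0,1],[0,0,-2,0,1],[0,0,-1,0,1],[0,0,-0.6,0,1],[0,0,0,0,1]]' 60; python3 -m handwheel '[[0,0,-0.4,0,1],[0,0,-0.4,0,1],[0,0,-0.3,0,1],[0,0,0,0,1],[0,0,0,0,1]]'
```

```text
t: 14.25
tool_pos: [0.6083, 0.1386, 0.3219]
orientation: [-0.39, -3.116, 0.001]
force: [-0.3, -0.1, 0.1]
opening: 0.019
gripper_force: 60.0
t: 14.88
tool_pos: [0.6089, 0.1386, 0.3124]
orientation: [0.39, 3.116, 0.0]
force: [0.9, 0.4, 2.3]
opening: 0.0194
gripper_force: 60.0
```

```bash
python3 -m handwheel '[[0,0,-0.25,0,1],[0,0,0,0,1],[0,0,0,0,1]]' 60; python3 -m handwheel '[[0,0,-0.15,0,1],[0,0,0,0,1],[0,0,0,0,1]]' 60
```

```text
t: 15.25
tool_pos: [0.6089, 0.1386, 0.31]
orientation: [0.39, 3.116, 0.0]
force: [-0.4, 0.5, 5.7]
opening: 0.0192
gripper_force: 60.0
t: 15.62
tool_pos: [0.609, 0.1386, 0.3095]
orientation: [0.39, 3.116, 0.001]
force: [-1.4, 0.4, 11.2]
opening: 0.0189
gripper_force: 60.0
```

```bash
python3 -m handwheel '[[-0.15,0.04,0,0,1],[-0.15,0.04,0,0,1],[0,0,0,0,1]]' 60; python3 -m handwheel '[[-0.15,0.04,0,0,1],[-0.15,0.04,0,0,1],[0,0,0,0,1]]' 60;  python3 -m handwheel '[[-0.15,0.04,0,0,1],[-0.15,0.04,0,0,1],[0,0,0,0,1]]' 60
```

```text
t: 16.0
tool_pos: [0.6067, 0.1392, 0.3098]
orientation: [0.389, 3.113, 0.001]
force: [2.4, -1.2, 8.3]
opening: 0.0192
gripper_force: 60.0
t: 16.38
tool_pos: [0.6035, 0.1401, 0.3095]
orientation: [0.39, 3.114, 0.001]
force: [2.7, -1.7, 7.2]
opening: 0.0189
gripper_force: 60.0
t: 16.75
tool_pos: [0.5995, 0.1409, 0.3073]
orientation: [-0.39, -3.117, 0.001]
force: [1.0, 0.7, 0.3]
opening: 0.0191
gripper_force: 60.0
```

```bash
python3 -m handwheel '[[-0.35,0.09,0.1,0,1],[-0.35,0.09,0.05,0,1],[-0.35,0.09,0,0,1],[-0.35,0.09,0,0,1],[0,0,0,0,1]]' 60;  python3 -m handwheel '[[-0.35,0.09,0,0,1],[-0.35,0.09,0,0,1],[-0.35,0.09,0,0,1],[-0.35,0.09,0,0,1],[0,0,0,0,1]]' 60
```

```text
t: 17.38
tool_pos: [0.5853, 0.1448, 0.3095]
orientation: [-0.389, -3.117, -0.0]
force: [0.5, -1.0, -0.9]
opening: 0.0193
gripper_force: 60.0
t: 18.0
tool_pos: [0.5713, 0.1483, 0.3094]
orientation: [-0.389, -3.117, 0.0]
force: [0.4, -0.0, -1.1]
opening: 0.0189
gripper_force: 60.0
```

```bash
python3 -m handwheel '[[-0.25,0.065,0,0,1],[-0.2,0.05,0,0,1],[0,0,0,0,1],[0,0,0,0,1]]' 60; python3 -m handwheel '[[-0.15,0.04,0,0,1],[-0.1,0.025,0,0,1],[0,0,0,0,1],[0,0,0,0,1]]' 60
```

```text
t: 18.5
tool_pos: [0.5671, 0.1493, 0.3094]
orientation: [-0.39, -3.117, 0.0]
force: [-0.3, 0.0, -0.1]
opening: 0.0186
gripper_force: 60.0
t: 19.0
tool_pos: [0.5649, 0.1499, 0.3095]
orientation: [0.39, 3.117, -0.0]
force: [3.8, -1.3, -2.6]
opening: 0.0193
gripper_force: 60.0
```

```bash
python3 -m handwheel '[[-0.1,0.025,0,0,1],[0,0,0,0,1],[0,0,0,0,1]]' 60; python3 - <<'E'
from h import *
grab('side','d4');grab('scene','s4');grab('wrist','w7')
ex=np.array([.969,-.247,0]);ey=np.array([.247,.969,0]);ez=np.array([0,0,1]);O=np.array([.610,.1385,0])-.03*ex
for f,g in(('d4','d0'),('s4','s0')):
    A=cv2.imread(f'pics/{f}.png').astype(int);B=cv2.imread(f'pics/{g}.png').astype(int)
    for x in range(-56,-120,-4):
        u,v=proj(f,O+ex*x/1000+ez*.030);u,v=int(round(u)),int(round(v));print(f,x,A[v,u],B[v,u])
E
```

```text
t: 19.38
tool_pos: [0.5642, 0.15, 0.3096]
orientation: [0.39, 3.115, -0.0]
force: [5.6, -1.9, -3.2]
opening: 0.0188
gripper_force: 60.0
d4 -56 [34 34 31] [46 47 44]
d4 -60 [39 65 33] [54 60 60]
d4 -64 [34 71 28] [65 67 69]
d4 -68 [118 118 115] [66 66 64]
d4 -72 [164 169 159] [65 65 61]
d4 -76 [160 162 156] [140 146 144]
d4 -80 [141 142 136] [165 174 165]
d4 -84 [150 150 144] [159 170 160]
d4 -88 [146 151 143] [153 162 154]
d4 -92 [145 147 142] [158 168 160]
d4 -96 [143 145 137] [155 163 157]
d4 -100 [175 175 167] [157 167 159]
d4 -104 [103 111 105] [157 167 159]
d4 -108 [87 97 98] [153 167 158]
d4 -112 [126 133 130] [155 166 159]
d4 -116 [164 169 162] [158 166 158]
s4 -56 [35 53 29] [100 104 105]
s4 -60 [34 62 27] [135 141 142]
s4 -64 [181 188 190] [123 128 128]
s4 -68 [184 190 193] [108 111 112]
s4 -72 [180 187 189] [72 73 74]
s4 -76 [131 136 137] [62 61 61]
s4 -80 [106 109 109] [68 67 66]
s4 -84 [94 97 97] [68 67 67]
s4 -88 [170 178 179] [107 111 113]
s4 -92 [138 144 144] [194 204 210]
s4 -96 [150 155 156] [206 218 222]
s4 -100 [150 155 156] [206 218 222]
s4 -104 [119 123 124] [201 213 219]
s4 -108 [121 124 125] [201 212 219]
s4 -112 [113 119 122] [199 211 217]
s4 -116 [111 118 121] [199 211 217]
```

```bash
python3 -m handwheel '[[0.2,-0.05,0,0,1],[0,0,2.5,0,1],[0,0,4,0,1],[0,0,4,0,1],[-1.05,3.8,0,-0.184,1],[-1.05,3.8,0,-0.184,1],[-1.05,3.8,0,-0.184,1],[-1.05,3.8,0,-0.184,1]]' 60; python3 -m handwheel '[[-1.05,3.8,0,-0.184,1],[-1.05,3.8,0,-0.184,1],[-1.05,3.8,0,-0.184,1],[-1.05,3.8,0,-0.184,1],[0,0,0,0,1],[0,0,0,0,1]]' 60; python3 -c "
from h import *
s=readout.read_state();R=cv2.Rodrigues(s['orientation'])[0];print(R[:,1],s['tool_pos'],s['force'])"
```

```text
t: 20.52
tool_pos: [0.5228, 0.3029, 0.4142]
orientation: [-1.493, -2.763, 0.002]
force: [0.6, -0.1, -0.7]
opening: 0.0192
gripper_force: 60.0
t: 21.28
tool_pos: [0.4815, 0.4535, 0.414]
orientation: [2.379, 2.052, -0.002]
force: [-0.6, -0.3, -0.6]
opening: 0.019
gripper_force: 60.0
[ 9.89197222e-01 -1.46587722e-01 -9.46376010e-04] [0.48148916 0.45350449 0.4139942 ] [-0.56683992 -0.29837454 -0.56540904]
```

```bash
python3 -m handwheel '[[0.04,0.2,0,0,1],[0,0,-2,0,1],[0,0,-1,0,1],[0,0,-0.8,0,1],[0,0,-0.5,0,1],[0,0,0,0,1]]' 60
```

```text
t: 22.02
tool_pos: [0.482, 0.4557, 0.371]
orientation: [-2.382, -2.049, 0.001]
force: [-0.2, -0.6, -0.4]
opening: 0.019
gripper_force: 60.0
```

Tip is in the hole with no force. Lowering the rest of the way.

```bash
python3 -m handwheel '[[0,0,-3,0,1],[0,0,-2,0,1],[0,0,-1,0,1],[0,0,0,0,1]]' 60; python3 -c "
from h import *
s=readout.read_state();print(s['tool_pos'],s['force'])"
```

```text
t: 22.52
tool_pos: [0.4819, 0.4556, 0.3106]
orientation: [-2.382, -2.049, 0.002]
force: [-0.5, -1.1, -1.0]
opening: 0.0192
gripper_force: 60.0
[0.48188435 0.45561722 0.31060311] [-0.53780239 -1.06672236 -0.98385756]
```

```bash
python3 -m handwheel '[[0,0,-0.3,0,1],[0,0,0,0,1],[0,0,0,0,0.6],[0,0,0,0,0.5],[0,0,0,0,0.3],[0,0,0,0,0]]' 60; python3 -m handwheel '[[0,0,3,0,0],[0,0,4,0,0],[0,0,4,0,0],[0,0,0,0,0]]' 40; python3 -c "
from h import *
grab('scene','s5');grab('side','d5')
for f,g in(('s5','s0'),('d5','d0')):
    def red(n):
        h=cv2.cvtColor(cv2.imread(f'pics/{n}.png'),cv2.COLOR_BGR2HSV);m=((h[...,0]<8)|(h[...,0]>172))&(h[...,1]>150)&(h[...,2]>60)
        c=proj(f,[.482,.455,.14]).astype(int);r=np.zeros_like(m);r[c[1]-30:c[1]+30,c[0]-15:c[0]+15]=1;v,u=np.nonzero(m&r);return u.mean(),v.mean(),u.min(),u.max(),v.min(),v.max(),len(u)
    print(red(f),red(g))
"
```

```text
t: 23.28
tool_pos: [0.4821, 0.4557, 0.3085]
orientation: [-2.382, -2.049, -0.0]
force: [0.4, -0.3, -1.0]
opening: 0.0548
gripper_force: 0.0
t: 23.78
tool_pos: [0.4827, 0.4563, 0.4238]
orientation: [2.381, 2.049, 0.013]
force: [0.3, 0.1, 0.3]
opening: 0.0913
gripper_force: 0.0
(np.float64(221.4882629107981), np.float64(228.07981220657277), np.int64(218), np.int64(225), np.int64(213), np.int64(244), 213) (np.float64(221.77184466019418), np.float64(227.8009708737864), np.int64(218), np.int64(225), np.int64(213), np.int64(244), 206)
(np.float64(222.06410256410257), np.float64(289.3076923076923), np.int64(218), np.int64(226), np.int64(284), np.int64(295), 78) (np.float64(222.38235294117646), np.float64(288.22058823529414), np.int64(218), np.int64(226), np.int64(284), np.int64(293), 68)
```

Screwdriver is back in place: its pixels match the start pictures. Next is the slide end.

```bash
python3 -m handwheel '[[0.1,-3.6,0,0.184,0],[0.1,-3.6,0,0.184,0],[0.1,-3.6,0,0.184,0],[0.2,-3.6,0,0.184,0],[0.2,-3.6,0,0.184,0],[0.2,-3.6,-3,0.184,0],[0.2,-3.6,-4,0.184,0],[0.1,-3.6,-4,0.184,0],[0,0,0,0,0],[0,0,0,0,0]]' 40; python3 - <<'E'
from h import *
s=readout.read_state();R=cv2.Rodrigues(s['orientation'])[0];print(R[:,1],s['tool_pos'],s['q'])
print('edge',onz('w1',118/1.5625,100/1.5625,0),onz('w1',140/1.5625,240/1.5625,0))
a=grab('wrist','w8')
ex=np.array([.969,-.247,0]);ey=np.array([.247,.969,0]);O=np.array([.610,.1385,0])-.03*ex
for x in(-.101,-.06): print([proj('w8',O+ex*x+ey*y+[0,0,.03]) for y in(-.02,.02)])
b=cv2.imread('pics/d4.png');b=cv2.imread('pics/w8.png')
cv2.imwrite('pics/w8b.png',cv2.resize(b,(800,600)))
E
```

```text
t: 25.12
tool_pos: [0.4939, 0.168, 0.308]
orientation: [-0.395, -3.116, -0.0]
force: [0.3, -0.0, 1.0]
opening: 0.0933
gripper_force: 0.0
[ 2.49522636e-01  9.68368961e-01 -1.02638103e-04] [0.49393158 0.16795281 0.30803859] [ 2.29306780e-01 -1.30555633e-02  1.81696437e+00  4.54442463e-04
  1.33875192e+00 -1.08940696e+00]
edge [0.34381266 0.32403568 0.        ] [0.34580373 0.2187955  0.        ]
[array([233.34192938, 184.93568311]), array([277.17906054, 184.83282629])]
[array([234.28233511, 227.1799806 ]), array([276.50045175, 227.08062778])]
```

```bash
python3 - <<'E'
import cv2
g=cv2.imread('pics/w8.png').mean(2).astype(int)
print(g[170:232,255]);print(g[200,222:290])
E
```

```text
[113 113 114 113 112 112 112 113 113 112 112 110  98  62  56 122 128 128
 128  69  21  85 124  95  33  57 121 128  40  31 120 128  50  24 120 128
  52  16 119 127 128 127 128 128 127 127 126 127 126  39  11  13  59  62
  62  63  64  62  25  14  32  35]
[196 196 196 196 196 196 197 197 198 199 199 183 130  95  95  94  82  68
 106 136 136 136 132 123 124 123 123 120 116 119 122 121 121 120 121 122
 123 121 120 121 125 125 126 125 124 125 124 125 126 127 128 122 106 101
 101 102 103 140 187 188 189 187 188 189 188 188 188 187]
```

The ribs and slide end sit where predicted (row 185, columns 233–278). Descending and gripping.

```bash
python3 -m handwheel '[[0,0,-5,0,0],[0,0,-4,0,0.3],[0,0,-1.1,0,0.3],[0,0,0,0,0.3],[0,0,0,0,1],[0,0,0,0,1],[0,0,0,0,1],[0,0,0,0,1]]' 40
```

```text
t: 26.18
tool_pos: [0.4944, 0.1671, 0.2082]
orientation: [0.39, 3.116, -0.002]
force: [-1.0, -4.9, 3.7]
opening: 0.0394
gripper_force: 39.9
```

```bash
python3 -m handwheel '[[-0.5,0.125,0,0,1],[-0.8,0.205,0,0,1],[-0.8,0.205,0,0,1],[-0.8,0.205,0,0,1],[0,0,0,0,1]]' 40;python3 -m handwheel '[[-0.9,0.23,0,0,1],[-0.9,0.23,0,0,1],[-0.9,0.23,0,0,1],[-0.9,0.23,0,0,1],[-0.9,0.23,0,0,1],[-0.6,0.15,0,0,1],[0,0,0,0,1]]' 40
```

```text
t: 26.8
tool_pos: [0.4642, 0.1753, 0.2072]
orientation: [-0.389, -3.116, 0.0]
force: [-2.6, -2.3, 1.5]
opening: 0.0396
gripper_force: 40.0
t: 27.68
tool_pos: [0.4135, 0.1883, 0.2072]
orientation: [-0.389, -3.117, 0.0]
force: [0.1, 0.7, -1.6]
opening: 0.0395
gripper_force: 40.0
```

```bash
python3 -m handwheel '[[-0.2,0.05,-0.8,0,1],[0,0,-0.6,0,1],[0,0,-0.4,0,1],[0,0,0,0,1],[0,0,0,0,1]]' 40
```

```text
t: 28.3
tool_pos: [0.4121, 0.1886, 0.1893]
orientation: [-0.39, -3.117, 0.0]
force: [0.0, 0.3, -0.9]
opening: 0.0394
gripper_force: 40.0
```

```bash
python3 -m handwheel '[[0,0,-0.17,0,1],[0,0,0,0,1],[0,0,0,0,0.5],[0,0,0,0,0.3],[0,0,0,0,0]]' 40; python3 -m handwheel '[[0,0,3,0,0],[0,0,3,0,0],[4.1,-1.05,2,0,0],[0,0,0,0,0],[0,0,0,0,0]]' 40; python3 - <<'E'
from h import *
grab('wrist','w9');grab('side','d6');grab('scene','s6')
s=readout.read_state();R=cv2.Rodrigues(s['orientation'])[0];print(R[:,1],s['tool_pos'])
ex=np.array([.969,-.247,0]);ey=np.array([.247,.969,0])
# predicted slide: end 9mm... ahead of grip at (.4121,.1886)
for e in (-.011,.099):
    print([proj('w9',np.array([.4121,.1886,.01])+ex*e+ey*y) for y in(-.02,.02)])
im=cv2.imread('pics/w9.png');cv2.imwrite('pics/w9b.png',im)
E
```

```text
t: 28.92
tool_pos: [0.412, 0.1886, 0.1876]
orientation: [-0.39, -3.117, 0.0]
force: [-0.2, -0.8, -0.1]
opening: 0.0616
gripper_force: 0.0
t: 29.55
tool_pos: [0.4526, 0.178, 0.2669]
orientation: [-0.39, -3.116, 0.001]
force: [-0.7, 0.0, -0.7]
opening: 0.0927
gripper_force: 0.0
[ 0.24585082  0.96930702 -0.00112771] [0.45199643 0.17820311 0.26647862]
[array([230.74279634, 140.37280279]), array([280.33008158, 140.40455464])]
[array([233.31085342, 264.28169671]), array([277.73394708, 264.30442339])]
```

View pics/w9b.png

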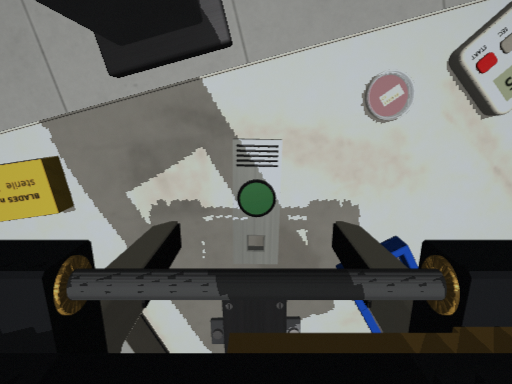

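The slide lies flat on the bench, glass up: its ends are at rows 139 and about 264, its sides at columns 234 and 281. Next I measure it, and refine the tray from all views.

```bash
cat > meas.py <<'E'
from h import *
np.set_printoptions(precision=4,suppress=True)
def bluefit(f,roi,guess=(.588,.2816,.269)):
    # fit tray outer outline (top rim 132x62 + base) silhouette to blue mask hull
    from scipy.optimize import minimize
    h=cv2.cvtColor(cv2.imread(f'pics/{f}.png'),cv2.COLOR_BGR2HSV);m=((h[...,0]>=100)&(h[...,0]<=125)&(h[...,1]>140)&(h[...,2]>60))
    r=np.zeros_like(m);x0,y0,x1,y1=roi;r[y0:y1,x0:x1]=1;m&=r
    c=cv2.findContours(m.astype(np.uint8),cv2.RETR_EXTERNAL,cv2.CHAIN_APPROX_NONE)[0];pts=np.vstack([k for k in c if cv2.contourArea(k)>4])
    H=cv2.convexHull(pts).astype(np.float32)
    def outl(p):
        x,y,a=p;P=[proj(f,[x+sx*.066*np.cos(a)-sy*.031*np.sin(a),y+sx*.066*np.sin(a)+sy*.031*np.cos(a),z]) for sx in(-1,1) for sy in(-1,1) for z in(0,.022)]
        return cv2.convexHull(np.array(P,np.float32))
    S=8
    def rast(hh):
        im=np.zeros(((y1-y0+10)*S,(x1-x0+10)*S),np.uint8);cv2.fillPoly(im,[np.round((hh.reshape(-1,2)+.5-[x0-5,y0-5])*S).astype(int)],1);return im
    T=rast(H)
    cost=lambda p:np.count_nonzero(T!=rast(outl(p)))/S/S
    best=minimize(cost,guess,method='Nelder-Mead',options=dict(initial_simplex=[np.array(guess)+d for d in np.vstack([np.zeros(3),np.diag([.006,.006,.04])])],xatol=1e-5,fatol=.05))
    return best.x,best.fun,T.sum()/S/S
if __name__=='__main__':
    for f,roi in(('w1',(210,50,350,150)),('d0',(200,222,272,272)),('s0',(208,215,266,250))): print(f,*bluefit(f,roi))
    g=cv2.imread('pics/w9.png').astype(int)
    for v in(146,160,225,255): print(v,g[v,226:290].mean(1).astype(int))
    print(g[132:146,256].mean(1).astype(int),g[255:275,262].mean(1).astype(int))
E
python3 meas.py
```

```text
w1 [0.5868 0.2814 0.2645] 172.8125 6455.703125
d0 [0.5869 0.278  0.2582] 143.828125 1188.953125
s0 [0.5912 0.2788 0.2962] 117.8125 670.078125
146 [109 108 109 108 109 109 116 127 126 125 104  58  51  32  31  32  37  45
  51  61  61  62  63  59  50  56  66  55  34  33  34  34  31  30  31  32
  31  31  31  29  31  34  38  40  41  43  41  37  36  36  35  36 118 193
 194 191 186 182 180 181 182 182 181 179]
160 [109 108 109 110 109 108 114 124 124 114  76  24  21  21  24  22  22  23
  23  23  23  21  26  31  37  44  46  57  70  71  71  71  69  68  68  69
  68  67  73  82  81  80  79  77  77  76  76  76  75  76  79 115 172 193
 193 192 188 188 188 187 186 187 187 187]
225 [111 113 112 112 114 112 113 116 116 116 117 117 118 118 118 117 115 117
 119 119 118 118 119 119 120 119 119 117 115 117 120 119 120 120 120 122
 122 119 118 120 124 124 122 119 117 118 123 123 119 120 121 122 119 111
 104 104 104 106 104 104 105 106 107 109]
255 [112 111 112 112 112 111 113 115 115 117 118 117 117 116 116 115 111 115
 117 117 117 117 116 115 119 119 117 113 115 116 118 119 120 120 121 120
 118 116 119 121 122 119 117 116 117 120 121 120 119 119 121 114 101  98
  98  97  99  99  99 101  99 100  99  99]
[182 182 181 183 184 185 156 109 185 194 193 193 193  84] [118 118 118 118 117 117 118 117 117 103 101 100 101  60  21  18  17  20
  27  26]
```

```bash
python3 -m handwheel '[[0.22,-0.05,-3,0,0],[0,0,-3,0,0.3],[0,0,-1.4,0,0.3],[0,0,-0.4,0,0.3],[0,0,0,0,0.3],[0,0,0,0,0.5],[0,0,0,0,1],[0,0,0,0,1],[0,0,0,0,1]]' 40
```

```text
t: 30.82
tool_pos: [0.4555, 0.1777, 0.1902]
orientation: [0.39, 3.117, 0.0]
force: [-0.3, -0.0, 4.8]
opening: 0.0394
gripper_force: 40.0
```

```bash
python3 -m handwheel '[[0,0,2,0,1],[0,0,4,0,1],[3.3,2.6,0,0.129,1],[3.3,2.6,0,0.129,1],[3.3,2.6,0,0.129,1],[3.2,2.55,0,0.128,1],[0,0,0,0,1],[0,0,0,0,1]]' 40; python3 - <<'E'
from h import *
np.set_printoptions(precision=4,suppress=True)
grab('wrist','w10');grab('side','d7');grab('scene','s7')
s=readout.read_state();R=cv2.Rodrigues(s['orientation'])[0];print(R[:,1],s['tool_pos'])
h=cv2.cvtColor(cv2.imread('pics/w10.png'),cv2.COLOR_BGR2HSV);m=((h[...,0]>=100)&(h[...,0]<=125)&(h[...,1]>140)&(h[...,2]>60)).astype(np.uint8)
n,l,st,ce=cv2.connectedComponentsWithStats(m);print([(*st[i],) for i in range(1,n) if st[i,4]>15])
def T(p,x,y,z): a=p[2];return proj('w10',[p[0]+x*np.cos(a)-y*np.sin(a),p[1]+x*np.sin(a)+y*np.cos(a),z])
p=(.587,.2812,.265)
for sx in(-1,1):
  for sy in(-1,1): print(sx,sy,'outer top',T(p,sx*.066,sy*.031,.022),'gap end',T(p,sx*.026,sy*.031,.022),'slide btm corner',proj('w10',s['tool_pos']+R@np.array([sy*-.055,sx*.02,.1902])))
E
```

```text
t: 31.82
tool_pos: [0.5858, 0.2809, 0.2488]
orientation: [0.415, -3.112, 0.001]
force: [-0.2, -0.8, -0.1]
opening: 0.0394
gripper_force: 40.0
[-0.2622  0.965  -0.0001] [0.5857 0.2806 0.2498]
[(np.int32(212), np.int32(126), np.int32(87), np.int32(95), np.int32(1701)), (np.int32(289), np.int32(255), np.int32(5), np.int32(14), np.int32(32)), (np.int32(220), np.int32(258), np.int32(3), np.int32(11), np.int32(25))]
-1 -1 outer top [210.2815 125.3686] gap end [212.3914 181.6561] slide btm corner [219.5784 143.6048]
-1 1 outer top [299.3819 125.4253] gap end [297.3263 181.6926] slide btm corner [224.628  309.0631]
1 -1 outer top [216.5681 293.081 ] gap end [214.8562 247.4115] slide btm corner [288.7205 143.6258]
1 1 outer top [293.2569 293.0826] gap end [294.9248 247.4266] slide btm corner [284.1065 309.0436]
```

```bash
python3 -m handwheel '[[0.22,0.12,-2,0,1],[0,0,-1,0,1],[0,0,-0.8,0,1],[0,0,0,0,1],[0,0,0,0,1]]' 40; python3 -m handwheel '[[0,0,-0.7,0,1],[0,0,-0.5,0,1],[0,0,0,0,1],[0,0,0,0,1]]' 40
```

```text
t: 32.6
tool_pos: [0.5887, 0.2824, 0.212]
orientation: [-0.417, 3.113, 0.0]
force: [0.3, -0.2, -0.5]
opening: 0.0391
gripper_force: 40.0
t: 33.1
tool_pos: [0.5885, 0.2823, 0.1997]
orientation: [0.417, -3.114, 0.0]
force: [0.2, 0.5, -1.0]
opening: 0.039
gripper_force: 40.0
```

```bash
python3 -m handwheel '[[0,0,-0.25,0,1],[0,0,0,0,1],[0,0,0,0,1]]' 40; python3 -m handwheel '[[0,0,-0.1,0,1],[0,0,0,0,1],[0,0,0,0,1]]' 40
```

```text
t: 33.48
tool_pos: [0.5885, 0.2823, 0.1972]
orientation: [-0.417, 3.114, 0.0]
force: [0.2, -0.1, -1.2]
opening: 0.0393
gripper_force: 40.0
t: 33.85
tool_pos: [0.5885, 0.2824, 0.1963]
orientation: [-0.417, 3.114, 0.0]
force: [0.1, -0.5, -0.4]
opening: 0.0393
gripper_force: 40.0
```

```bash
python3 -m handwheel '[[0,0,-0.05,0,1],[0,0,0,0,0.7],[0,0,0,0,0.5],[0,0,0,0,0.3],[0,0,0,0,0.2],[0,0,0,0,0.2]]' 40; python3 -m handwheel '[[0,0,2,0,0.2],[0,0,4,0,0],[-2,-5,5,0,0],[-2,-5,4,0,0],[-2,-5,0,0,0],[0,0,0,0,0],[0,0,0,0,0]]' 40; python3 - <<'E'
from h import *
np.set_printoptions(precision=4,suppress=True)
for n,f in(('wrist','w11'),('side','d8'),('scene','s8')): grab(n,f)
def T(f,x,y,z,p=(.587,.2816,.265)): a=p[2];return proj(f,[p[0]+x*np.cos(a)-y*np.sin(a),p[1]+x*np.sin(a)+y*np.cos(a),z])
h={}
for f in('w11','d8','s8'):
    hs=cv2.cvtColor(cv2.imread(f'pics/{f}.png'),cv2.COLOR_BGR2HSV);m=(hs[...,0]>50)&(hs[...,0]<80)&(hs[...,1]>100)
    c=T(f,0,0,.016);r=np.zeros_like(m);a,b=c.astype(int);r[max(0,b-30):b+30,max(0,a-30):a+30]=1;v,u=np.nonzero(m&r);print(f,'glass px',u.mean() if len(u) else None,v.mean() if len(v) else None,len(u),'expected',c)
    if len(u): print(onz(f,u.mean(),v.mean(),.016))
    im=cv2.imread(f'pics/{f}.png').astype(int)
    print('along',[im[int(q[1]),int(q[0])].tolist() for q in(T(f,x/1000,.012,.016) for x in range(-70,71,4))])
for f,g in(('d8','d0'),('s8','s0')):
    A=cv2.imread(f'pics/{f}.png').astype(int);B=cv2.imread(f'pics/{g}.png').astype(int);d=np.abs(A-B).sum(2)
    for n,p in(('dish',[.392,.303,.01]),('timer',[.388,.393,.018]),('box',[.39,-.008,.02]),('driver',[.482,.455,.15])):
        u,v=proj(f,p).astype(int);print(f,n,d[v-8:v+8,u-8:u+8].mean())
E
```

```text
t: 34.6
tool_pos: [0.5884, 0.2823, 0.1955]
orientation: [0.417, -3.114, 0.0]
force: [0.5, 0.1, -0.2]
opening: 0.0713
gripper_force: 0.0
t: 35.48
tool_pos: [0.5331, 0.1433, 0.3369]
orientation: [-0.416, 3.112, 0.001]
force: [-0.5, 0.0, -0.4]
opening: 0.0929
gripper_force: 0.0
w11 glass px 341.6 248.0 10 expected [359.6965 260.438 ]
[0.5778 0.2565 0.016 ]
along [[174, 167, 157], [62, 25, 9], [189, 85, 35], [128, 60, 28], [140, 138, 134], [214, 208, 201], [123, 119, 114], [213, 207, 201], [94, 92, 88], [166, 161, 155], [208, 202, 196], [48, 54, 55], [48, 56, 57], [49, 55, 56], [47, 54, 55], [49, 55, 56], [48, 55, 56], [49, 55, 56], [50, 56, 57], [45, 50, 51], [16, 17, 17], [21, 20, 18], [31, 30, 29], [33, 33, 32], [36, 37, 34], [36, 35, 35], [39, 40, 38], [40, 40, 39], [40, 40, 38], [39, 39, 37], [36, 35, 35], [5, 4, 3], [38, 21, 13], [61, 24, 7], [179, 75, 28], [173, 99, 58]]
d8 glass px 238.06578947368422 247.8815789473684 76 expected [236.1137 247.2569]
[0.5819 0.28   0.016 ]
along [[68, 45, 42], [140, 61, 0], [125, 71, 53], [120, 123, 120], [146, 146, 138], [100, 97, 91], [113, 116,
[... 608 characters left out ...]
], [132, 64, 28], [184, 89, 41], [143, 153, 155], [146, 138, 131], [155, 132, 122], [133, 92, 76], [112, 120, 122], [135, 126, 122], [199, 179, 170], [203, 179, 169], [142, 151, 154], [168, 177, 180], [133, 139, 139], [135, 143, 142], [44, 75, 35], [39, 62, 32], [76, 86, 78], [152, 158, 159], [220, 229, 229], [217, 224, 225], [219, 227, 227], [220, 228, 228], [184, 191, 192], [15, 25, 105], [23, 34, 109], [30, 40, 111], [41, 51, 111], [26, 37, 111], [23, 35, 109], [41, 36, 91], [50, 26, 29], [96, 45, 15], [179, 88, 42], [184, 119, 94]]
d8 dish 14.703125
d8 timer 14.2890625
d8 box 102.10546875
d8 driver 22.35546875
s8 dish 3.23046875
s8 timer 3.33984375
s8 box 100.53515625
s8 driver 28.421875
```

```bash
python3 - <<'E'
from h import *
for f in('d0','d6','d8','s0','s6','s8'):
    h=cv2.cvtColor(cv2.imread(f'pics/{f}.png'),cv2.COLOR_BGR2HSV);m=(h[...,0]>20)&(h[...,0]<32)&(h[...,1]>150)&(h[...,2]>70);r=np.zeros_like(m)
    c=(361,215) if f[0]=='d' else (345,214);r[c[1]-25:c[1]+25,c[0]-25:c[0]+25]=1;v,u=np.nonzero(m&r);print(f,u.mean(),v.mean(),len(u),u.min(),u.max())
# fit tray vs slide: corners in wrist view
im=cv2.imread('pics/w11.png');p=(.587,.2816,.265)
def T(x,y,z): a=p[2];return proj('w11',[p[0]+x*np.cos(a)-y*np.sin(a),p[1]+x*np.sin(a)+y*np.cos(a),z])
for y in(-.012,0,.012): print(y,[(x,int(im[int(q[1]),int(q[0])].mean())) for x in range(-66,67,2) for q in[T(x/1000,y,.016)] if 0<=q[0]<512 and 0<=q[1]<384])
E
```

```text
d0 361.525 214.334375 320 348 374
d6 361.2434017595308 214.75366568914956 341 337 374
d8 361.5762195121951 214.59451219512195 328 348 374
s0 344.57142857142856 214.6386554621849 238 334 356
s6 344.6307053941909 214.551867219917 241 334 356
s8 344.65145228215766 214.53526970954357 241 334 356
-0.012 [(-66, 32), (-64, 30), (-62, 107), (-60, 102), (-58, 77), (-56, 76), (-54, 168), (-52, 207), (-50, 160), (-48, 150), (-46, 93), (-44, 65), (-42, 55), (-40, 54), (-38, 53), (-36, 53), (-34, 54), (-32, 53), (-30, 54), (-28, 54), (-26, 53), (-24, 48), (-22, 34), (-20, 6), (-18, 5), (-16, 4), (-14, 5), (-12, 4), (-10, 3), (-8, 3), (-6, 3), (-4, 6), (-2, 5), (0, 6), (2, 4), (4, 5), (6, 5), (8, 4), (10, 9), (12, 17), (14, 19), (16, 29), (18, 27), (20, 28), (22, 33), (24, 32), (26, 36), (28, 34), (30, 36), (32, 39), (34, 37), (36, 40), (38, 40), (40, 40), (42, 40), (44, 40), (46, 39), (48, 36), (50, 36), (52, 195), (54, 206), (56, 97), (58, 38), (60, 29), (62, 28), (64, 80), (66, 94)]
0 [(-66, 31), (-64, 29), (-62, 104), (-60, 99), (-58, 76), (-56, 79), (-54, 169), (-52, 207), (-50, 207), (-48, 9
[... 596 characters left out ...]
6, 32), (-64, 27), (-62, 103), (-60, 100), (-58, 72), (-56, 75), (-54, 137), (-52, 207), (-50, 207), (-48, 97), (-46, 118), (-44, 197), (-42, 207), (-40, 92), (-38, 91), (-36, 50), (-34, 160), (-32, 143), (-30, 202), (-28, 79), (-26, 52), (-24, 54), (-22, 53), (-20, 54), (-18, 53), (-16, 53), (-14, 52), (-12, 52), (-10, 53), (-8, 53), (-6, 53), (-4, 53), (-2, 53), (0, 52), (2, 54), (4, 52), (6, 48), (8, 46), (10, 16), (12, 16), (14, 19), (16, 29), (18, 30), (20, 29), (22, 32), (24, 32), (26, 35), (28, 34), (30, 35), (32, 40), (34, 39), (36, 39), (38, 39), (40, 39), (42, 39), (44, 39), (46, 38), (48, 35), (50, 35), (52, 13), (54, 4), (56, 39), (58, 24), (60, 32), (62, 30), (64, 81), (66, 94)]
```

The slide spans −55 to +55 mm inside the recess, and the yellow box, dish, timer and screwdriver haven't moved. Handing in.

```bash
python3 -c "
from plant import job
print(job.close_job())"
```

```text
the job is handed in; nothing more can be done
None
```

The job is done and handed in at about 36 s of the 61 s allowed: the slide lies flat, glass up, in the blue tray, the screwdriver is back in its stand, and the timer, dish and yellow box are where they were; the first push slipped off the button, jamming the slide after 2 mm, so I pressed again with the blade turned 90°.

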